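# Turn the stained modelling board over against the bench stop

### The arm

A 6-joint arm with a two-finger parallel gripper is mounted at the origin on the work surface. World frame = base frame: x ahead of the robot, y to its left, z up, the work surface at z = 0. Lengths are in m, angles in rad, forces in N, time in s.
With the tool pointing down it reaches from about 0.4 to 0.825 m from the base axis. Payload 7 kg.
Tool frame: the origin (TCP) lies between the finger pads; the fingertips stand 22 mm ahead of it and the grasp point (between the pads) lies 3 mm ahead of it; z points along the fingers, y is the direction in which the jaws open and shut (so a half turn about z gives the same grasp; the last joint's range is limited). The gripper opens to 88 mm and grips with 3 to 60 N. Pads are 19 mm wide; open, the fingers measure 130 mm over their backs; the gripper's body (78 mm by 193 mm) begins 47 mm behind the grasp point.
Start: joints at [1.524, 0.359, 0.012, 0, -1.224, -0.288], TCP at [0.222, 0.637, 0.249] pointing down, gripper open.
Joint ranges: [-3.07, 3.07], [-1.43, 2.12], [-1.02, 1.25], [-3.03, 1.67], [-3.05, -0], [-3.03, 3.03]. Speed limits (rad/s): [2.39, 2.39, 3.01, 3.14, 3.14, 3.14].

### API

Orientations are given as [roll, pitch, yaw] about the fixed x, y, z axes, in that order (R = Rz(yaw) Ry(pitch) Rx(roll)).
In Python, from station import * gives the robot as it stands. The module is installed in compiled form; this text tells all that it offers.
- The arm moves only by the tool move_arm, never from a script. Its argument "rows" is a list of rows, each an object with "delta_rot": the turn, a rotation vector about the world's x, y, z in degrees, a list of three; "delta_pos": the shift along the world's x, y, z in cm, a list of three; "hand": the finger opening in cm, from 0 to 8.76. A call has exactly 10 rows; each row shifts and turns the commanded pose from where the row before left it; what a row does not reach is not made up. A row lasts 1/10 s, in which the tool goes at most 50 mm and 8.59 degrees, less where a joint would pass 70% of its speed; a pose out of reach is approached as far as the arm can. A call is refused whole if a number of a shift passes 5 or a number of a turn 8.59, either way. A call with a gripper value outside its range is refused whole. The fingers move at their own pace and stop on an object; "force" is the grip in N (left out, the last holds). Time passes only in rows, so rows that do not move let the fingers close, or fill a call up. It gives the time, the measured TCP pose, the force and the opening at its end, in the units of the state.
- get_state(): the state, without advancing time (a new reading comes with each control period).
- grab_frame(name): name is "side" or "top"; returns the picture (400x640x3 uint8, blue, green, red); there is no depth.
- camera_info(name): a dict with "camera_matrix" (3x3 intrinsics, pixels), "dist" ([k1, k2, p1, p2, k3] as OpenCV has them; the pictures are not rectified), "world_from_camera" (4x4, takes a point from camera to world coordinates). Camera axes: x right, y down, z forward; pixel columns grow to the right and rows downward; lengths in m; the calibration is good to about 2 mm. A picture is of the moment at which its call begins. camera_info takes no time and is no camera call.
- job_done(): hands the job in, once; it reports no verdict.
The state is a dict: "t": time; "q": joint angles; "qd": joint speeds; "joint_efforts": joint torques, N m; "eef_pos": TCP position; "ee_rot": TCP orientation; "force": force on the tool from outside, world axes, zero at the start; "moment": the same for the moment, N m; "width": finger opening in m.
Only numpy, scipy, OpenCV 4.12 (cv2) and the standard library are available. Lean on these libraries where they do the work, as an engineer would, in place of code of your own. Each camera call takes 0.05 s, during which the arm holds its last target.

### The job

The green side of the little modelling board is stained. Push the green board up against the polished steel bench stop until it stands up leaning on it, then tip it back the way it came so that it lies flat on the worktop in front of the stop with its clean cream side up. Leave the brown board and the sugar triceratops where they are.

Things in the scene. Friction and masses are not known exactly. Their poses are not given: they have to be found in the camera images.
- green_board: Hard plastic slab 120 (x) x 100 (y) x 12 mm (z), 0.16 kg, stained green top, cream underside. Starts flat, x roughly towards the stop, its far 100 mm edge 5 to 35 mm off the stop's foot. Origin: centre of the cream face; z out of the green face. Leaning on the stop by itself it stands at 60 to 75 degrees, its top end some 45 mm above the wall and up to 50 mm past the foot.
- brown_board: A second board of the same size and shape, brown on top, cream underneath, lying beside the green one before the same stop (either may be on the left). Origin: centre of its cream underside, z up.
- stop: Fixed, slippery polished steel wall, 400 mm long (y), 65 high. Origin: foot of its front face, mid-length, on the worktop; x from boards to stop, z up. Front is coved: (x 0, z 0) to (14, 20) to (26, 50) mm, then upright; back of wall at x 34, then a 5 mm high flange to x 70. A board pushed low at its near edge rides up the cove; near edge at the foot, it leans on the wall's top.
- triceratops: Ochre sugar triceratops figure, about 185 mm long, 70 mm wide and 115 mm high, 0.4 kg, standing loose beyond one end of the stop. Origin: on the worktop under its body, z up; x points to its head.
Things that resemble listed ones, but are neither listed nor needed, are in the scene too. Leave any purple or yellow look-alike of the brown_board alone.

How it is judged:
On the way:
1. the green board stands tipped up by 50 degrees or more, against the bench stop (angle between green_board's own z axis and vertical between 0.87 and 1.75 rad and contact force between green_board and stop above 0.03 N), for 0.2 s.
At the end, for the whole second after the job is handed in: The green board lies at rest on the worktop in front of the bench stop (its centre 0 to 250 mm before the foot and within 250 mm of mid-length), cream side up and flat within 10 degrees; the brown board and the triceratops are upright and within 20 mm of where they started (angle between green_board's own z axis and vertical above 2.967 rad and height (world z) of green_board between 0.006 and 0.018 m and x of green_board in the frame of stop between -0.25 and 0 m and y of green_board in the frame of stop between -0.25 and 0.25 m and linear speed of green_board below 0.02 m/s and angle between each of brown_board, triceratops's own z axis and vertical below 0.17 rad and distance of each of brown_board, triceratops from where it was at the start of the episode below 0.02 m); the robot touches nothing.
It fails at once if the brown board is moved by more than 20 mm (distance of brown_board from where it was at the start of the episode above 0.02 m).
It fails at once if the triceratops is moved by more than 20 mm or tipped (distance of triceratops from where it was at the start of the episode above 0.02 m or angle between triceratops's own z axis and vertical above 0.3 rad).
It also fails if it takes over 45 s, if anything falls off the work surface, if the arm or the gripper's body presses on something with over 40 N, if the wrist force passes 120 N, or if a joint passes its speed limit or range.

## Working session

There is one attempt and no reset: what is moved stays moved. The work goes in short steps, Python scripts to look and compute and a tool call to move; the robot and the scene stay as the last step left them, time stands still between calls to the robot, and variables do not carry over. Pictures are saved under pics/ and viewed, and the job is handed in when it is done.

Besides the shell and the picture viewer there is one more tool, called after ">>>" as name(argument=value, ...), one argument or row to a line, values as JSON. move_arm: Moves the arm, as the interface text tells. Its arguments: {"type":"object","properties":{"rows":{"type":"array"},"force":{"type":"number"}},"required":["rows"]}

```bash
mkdir -p pics; python3 - <<'E'
from station import *
import cv2,numpy as np
for n in("side","top"):
    f=grab_frame(n); cv2.imwrite(f"pics/{n}0.png",f)
    c=camera_info(n); print(n,np.round(c["camera_matrix"],1).tolist(),np.round(c["dist"],3),np.round(c["world_from_camera"],3).tolist())
print(get_state())
E
```

```text
side [[366.4, 0.0, 317.7], [0.0, 366.4, 197.7], [0.0, 0.0, 1.0]] [-0.005  0.     0.     0.     0.   ] [[0.989, -0.089, 0.115, 0.362], [-0.145, -0.698, 0.702, -0.627], [0.018, -0.711, -0.703, 0.675], [0.0, 0.0, 0.0, 1.0]]
top [[398.1, 0.0, 322.9], [0.0, 398.1, 204.8], [0.0, 0.0, 1.0]] [-0.088  0.     0.     0.     0.   ] [[0.091, -0.968, 0.235, 0.2], [-0.996, -0.087, 0.026, 0.003], [-0.005, -0.236, -0.972, 1.135], [0.0, 0.0, 0.0, 1.0]]
{'t': 0.1, 'q': array([ 1.52409818e+00,  3.59293404e-01,  1.11841577e-02, -3.00597211e-04,
       -1.22409889e+00, -2.88090124e-01]), 'qd': array([-0.00098841, -0.00086888,  0.00248573,  0.00011373, -0.00179179,
        0.00199061]), 'joint_efforts': array([-1.73144112e-03, -5.84163666e+01,  2.93753886e+01,  7.01547682e+00,
        1.02155012e-02, -5.13510838e-05]), 'eef_pos': array([0.22168378, 0.63714708, 0.24774658]), 'ee_rot': array([ 3.14015873e+00, -1.30208517e-04, -3.34890514e-01]), 'force': array([ 0.3005331 ,  0.71854709, -0.41259865]), 'moment': array([ 0.01904554, -0.05796669, -0.00692422]), 'width': 0.08756872650066506}
```

View pics/side0.png

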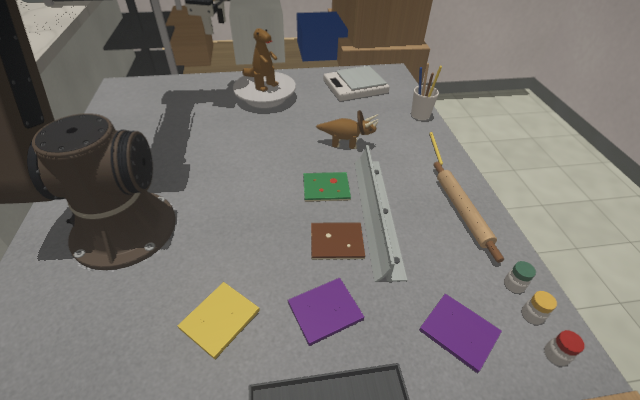

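View pics/top0.png

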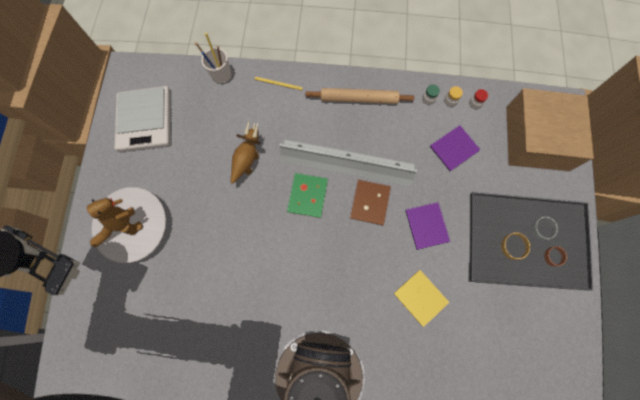

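The green board is at top (308,195) and side (327,186). The brown board is at top (371,202), the stop runs from top (281,148) to (415,170), and the triceratops is at top (245,157). Things that could be mistaken for the green board: the brown board, purple boards at (455,148) and (428,226), a yellow board at (422,298), and a green jar lid at (432,91). The one green slab in front of the stop matches the description. Next I'll measure it and check a close crop.

```bash
cat > h.py <<'E'
import cv2,numpy as np
from station import *
def ray(n,px):
    c=camera_info(n);K=np.array(c["camera_matrix"]);T=np.array(c["world_from_camera"])
    u=cv2.undistortPoints(np.array(px,float).reshape(-1,1,2),K,np.array(c["dist"],float)).reshape(-1,2)
    d=np.c_[u,np.ones(len(u))]@T[:3,:3].T
    return T[:3,3],d
def onz(n,px,z):
    o,d=ray(n,px); return o+d*((z-o[2])/d[:,2])[:,None]
def proj(n,P):
    c=camera_info(n);T=np.linalg.inv(np.array(c["world_from_camera"]))
    return cv2.projectPoints(np.array(P,float).reshape(-1,3),cv2.Rodrigues(T[:3,:3])[0],T[:3,3],np.array(c["camera_matrix"]),np.array(c["dist"],float))[0].reshape(-1,2)
def blob(f,lo,hi,box):
    h=cv2.cvtColor(f,cv2.COLOR_BGR2HSV);m=cv2.inRange(h,np.array(lo),np.array(hi))
    mm=np.zeros_like(m);x0,y0,x1,y1=box;mm[y0:y1,x0:x1]=m[y0:y1,x0:x1]
    mm=cv2.morphologyEx(mm,cv2.MORPH_CLOSE,np.ones((9,9)))
    c=max(cv2.findContours(mm,0,2)[0],key=cv2.contourArea)
    return cv2.minAreaRect(c),c
E
python3 - <<'E'
from h import *
for n,gb,bb in(("top",(270,165,335,225),(340,170,400,235)),("side",(290,160,358,210),(300,212,372,268))):
    f=cv2.imread(f"pics/{n}0.png")
    for nm,lo,hi,b in(("green",(40,80,40),(85,255,255),gb),("brown",(0,90,40),(18,255,255),bb)):
        r,c=blob(f,lo,hi,b)
        q=cv2.approxPolyDP(cv2.convexHull(c),0.06*cv2.arcLength(c,True),True).reshape(-1,2)
        P=onz(n,q,0.012)[:,:2]
        print(n,nm,q.tolist(),np.round(P,3).tolist(),P.mean(0).round(3),np.linalg.norm(P-np.roll(P,1,0),axis=1).round(3))
a=cv2.imread("pics/top0.png")[110:240,220:430];b=cv2.imread("pics/side0.png")[90:290,280:440]
cv2.imwrite("pics/c1.png",cv2.resize(a,None,fx=3.8,fy=3.8,interpolation=2))
cv2.imwrite("pics/c2.png",cv2.resize(b,None,fx=3,fy=3,interpolation=2))
E
```

```text
top green [[295, 174], [326, 179], [319, 216], [288, 210]] [[0.558, 0.123], [0.551, 0.031], [0.438, 0.041], [0.447, 0.132]] [0.499 0.082] [0.111 0.093 0.113 0.092]
top brown [[359, 180], [389, 187], [382, 224], [351, 217]] [[0.556, -0.067], [0.543, -0.156], [0.431, -0.142], [0.443, -0.051]] [ 0.493 -0.104] [0.114 0.09  0.113 0.091]
side green [[346, 173], [349, 197], [305, 199], [304, 173]] [[0.562, 0.12], [0.551, 0.026], [0.438, 0.034], [0.447, 0.135]] [0.5   0.079] [0.116 0.095 0.114 0.102]
side brown [[360, 224], [364, 256], [312, 257], [312, 223]] [[0.559, -0.068], [0.546, -0.161], [0.431, -0.149], [0.445, -0.05]] [ 0.495 -0.107] [0.115 0.094 0.116 0.1  ]
```

View pics/c1.png

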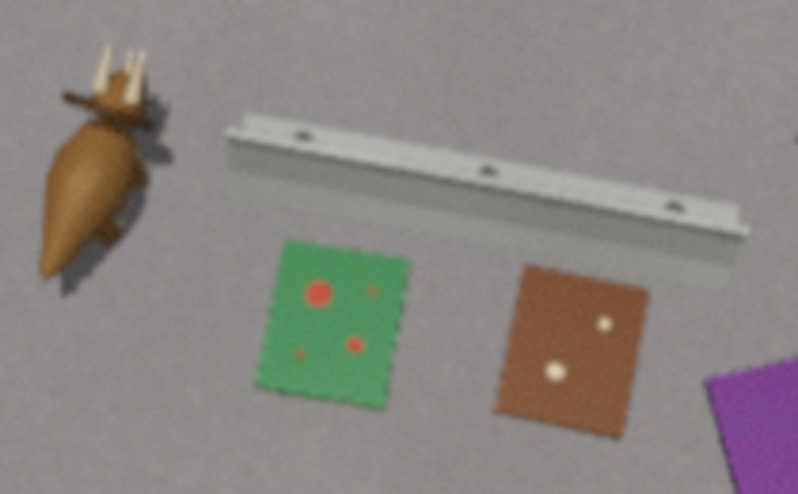

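View pics/c2.png

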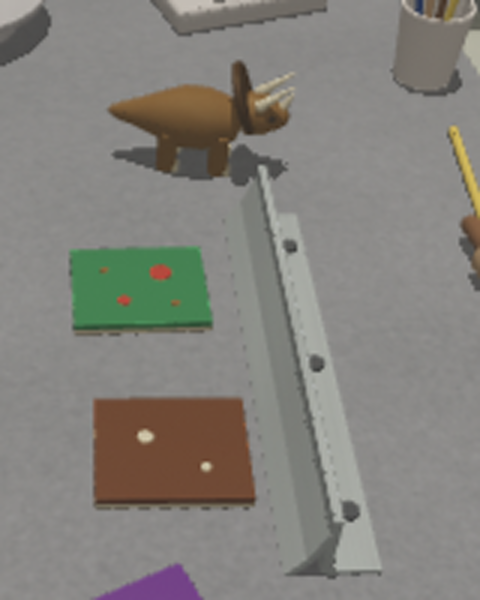

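```bash
python3 - <<'E'
from h import *
print("foot top",onz("top",[[280,159.5],[410.8,184.2]],0).round(3).tolist())
print("foot side",onz("side",[[354,161.7],[375,281]],0).round(3).tolist())
print("walltop top(back z65)",onz("top",[[279.5,143.5],[416.5,171]],0.065).round(3).tolist())
print("side top-left end",onz("side",[[367,146]],0.065).round(3).tolist())
print("tri top",onz("top",[[231,183],[258,135],[258,157]],0.05).round(3).tolist())
print(onz("side",[[317,126],[378,120],[335,148],[352,149]],0.0).round(3).tolist())
print('flange back top',onz("top",[[284,140],[414,163.5]],0.005).round(3).tolist())
E
```

```text
foot top [[0.604, 0.175, 0.0], [0.561, -0.222, 0.0]]
foot side [[0.599, 0.18, 0.0], [0.558, -0.22, 0.0]]
walltop top(back z65) [[0.629, 0.172, 0.065], [0.581, -0.224, 0.065]]
side top-left end [[0.627, 0.166, 0.065]]
tri top [[0.503, 0.299, 0.05], [0.657, 0.241, 0.05], [0.588, 0.232, 0.05]]
[[0.519, 0.376, 0.0], [0.727, 0.387, 0.0], [0.556, 0.252, 0.0], [0.606, 0.241, 0.0]]
flange back top [[0.666, 0.17, 0.005], [0.626, -0.229, 0.005]]
```

```bash
python3 - <<'E'
from h import *
print("plate",onz("side",[[234,95],[296,95],[262,30]],0.02).round(3).tolist(),onz("top",[[92,225],[166,225],[95,207]],0.02).round(3).tolist())
print(onz("top",[[95,207]],0.15).round(3))
o=np.array([.581,-.022]);a=np.arctan2(-.0415,.3985);X=np.array([np.cos(a),np.sin(a)]);Y=np.array([-X[1],X[0]])
for p in([.4995,.0805],[.494,-.1055],[.657,.241],[.503,.299]): d=np.array(p)-o;print((d@X).round(4),(d@Y).round(4))
print(X,Y)
E
```

```text
plate [[0.251, 0.572, 0.02], [0.468, 0.548, 0.02], [0.372, 1.17, 0.02]] [[0.348, 0.705, 0.02], [0.369, 0.479, 0.02], [0.402, 0.708, 0.02]]
[[0.379 0.625 0.15 ]]
-0.0917 0.0935
-0.0779 -0.0921
0.0483 0.2695
-0.1108 0.3112
[ 0.99462109 -0.10358036] [0.10358036 0.99462109]
```

>>> move_arm(
  rows=[
    {"delta_pos": [0.4,-4.8,0],"delta_rot": [0,0,2.65],"hand": 0},
    {"delta_pos": [0.4,-4.8,0],"delta_rot": [0,0,2.65],"hand": 0},
    {"delta_pos": [0.4,-4.8,0],"delta_rot": [0,0,2.65],"hand": 0},
    {"delta_pos": [0.4,-4.8,0],"delta_rot": [0,0,2.65],"hand": 0},
    {"delta_pos": [0.4,-4.8,0],"delta_rot": [0,0,2.65],"hand": 0},
    {"delta_pos": [2.5,-3.9,-1],"delta_rot": [0,0,0],"hand": 0},
    {"delta_pos": [2.5,-3.9,-1],"delta_rot": [0,0,0],"hand": 0},
    {"delta_pos": [2.5,-3.9,-1],"delta_rot": [0,0,0],"hand": 0},
    {"delta_pos": [2.5,-3.9,-1],"delta_rot": [0,0,0],"hand": 0},
    {"delta_pos": [2.5,-3.9,-1],"delta_rot": [0,0,0],"hand": 0},
  ],
)

```text
t: 1.1
eef_pos: [0.3672, 0.2008, 0.1984]
ee_rot: [-3.141, -0.0, -0.103]
force: [1.0, 0.4, -0.4]
width: 0.0133
```

>>> move_arm(
  rows=[
    {"delta_pos": [0.95,-2.2,-1.5],"delta_rot": [0,0,0],"hand": 0},
    {"delta_pos": [0.95,-2.2,-1.5],"delta_rot": [0,0,0],"hand": 0},
    {"delta_pos": [0.95,-2.2,-1.5],"delta_rot": [0,0,0],"hand": 0},
    {"delta_pos": [0.95,-2.2,-1.5],"delta_rot": [0,0,0],"hand": 0},
    {"delta_pos": [0.95,-2.2,-1.5],"delta_rot": [0,0,0],"hand": 0},
    {"delta_pos": [0,0,-1.8],"delta_rot": [0,0,0],"hand": 0},
    {"delta_pos": [0,0,-1.8],"delta_rot": [0,0,0],"hand": 0},
    {"delta_pos": [0,0,-1.8],"delta_rot": [0,0,0],"hand": 0},
    {"delta_pos": [0,0,-1.8],"delta_rot": [0,0,0],"hand": 0},
    {"delta_pos": [0,0,-1.8],"delta_rot": [0,0,0],"hand": 0},
  ],
)

```text
t: 2.1
eef_pos: [0.4142, 0.0924, 0.0328]
ee_rot: [3.142, 0.0, -0.104]
force: [-0.4, 0.9, -0.2]
width: 0.0005
```

```bash
python3 - <<'E'
from h import *
print(get_state()["eef_pos"],get_state()["width"])
f=grab_frame("side");cv2.imwrite("pics/s1.png",cv2.resize(f[100:280,230:440],None,fx=3.3,fy=3.3,interpolation=2))
E
```

```text
[0.41420737 0.09235749 0.03282766] 0.0005342824683477464
```

View pics/s1.png

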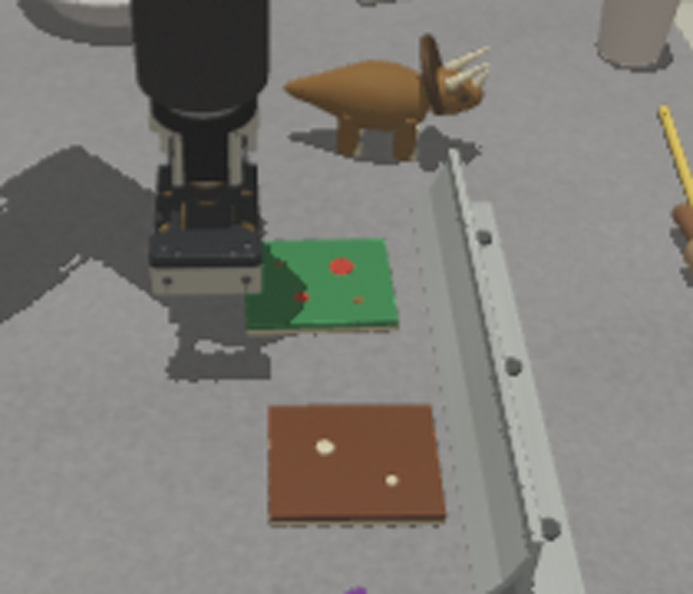

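>>> move_arm(
  rows=[
    {"delta_pos": [0,-0.15,-0.35],"delta_rot": [-0.41,-3.98,0],"hand": 0},
    {"delta_pos": [0,-0.15,-0.35],"delta_rot": [-0.41,-3.98,0],"hand": 0},
    {"delta_pos": [0.5,-0.05,-0.08],"delta_rot": [0,0,0],"hand": 0},
    {"delta_pos": [0.5,-0.05,-0.07],"delta_rot": [0,0,0],"hand": 0},
    {"delta_pos": [0.5,-0.05,0],"delta_rot": [0,0,0],"hand": 0},
    {"delta_pos": [0.5,-0.05,0],"delta_rot": [0,0,0],"hand": 0},
    {"delta_pos": [0.5,-0.05,0],"delta_rot": [0,0,0],"hand": 0},
    {"delta_pos": [0.5,-0.05,0],"delta_rot": [0,0,0],"hand": 0},
    {"delta_pos": [0.5,-0.05,0],"delta_rot": [0,0,0],"hand": 0},
    {"delta_pos": [0.5,-0.05,0],"delta_rot": [0,0,0],"hand": 0},
  ],
)

```text
t: 3.15
eef_pos: [0.4573, 0.0857, 0.0277]
ee_rot: [-3.141, -0.132, -0.104]
force: [-2.2, -0.0, 0.4]
width: 0.0007
```

```bash
python3 - <<'E'
from h import *
for n in ("side","top"):
    f=grab_frame(n);c=f[100:280,230:440] if n=="side" else f[110:240,220:430]
    cv2.imwrite(f"pics/{n}2.png",cv2.resize(c,None,fx=3.3,fy=3.3,interpolation=2))
E
```

```text
(no output)
```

View pics/side2.png

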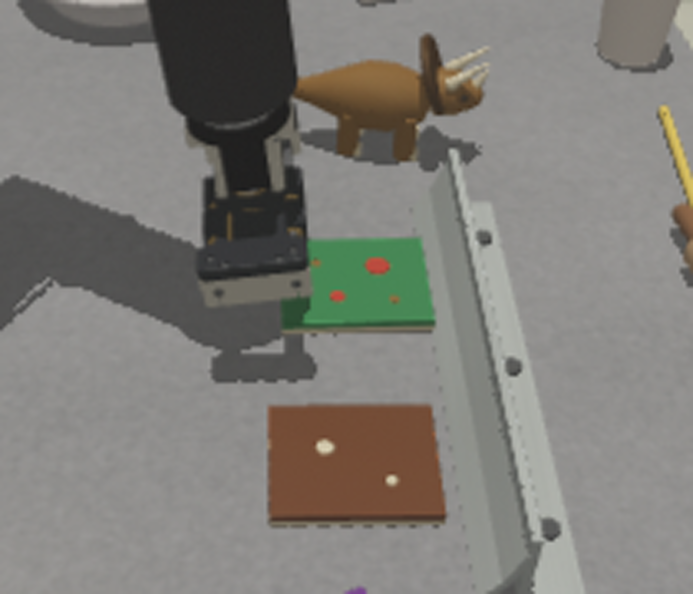

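View pics/top2.png

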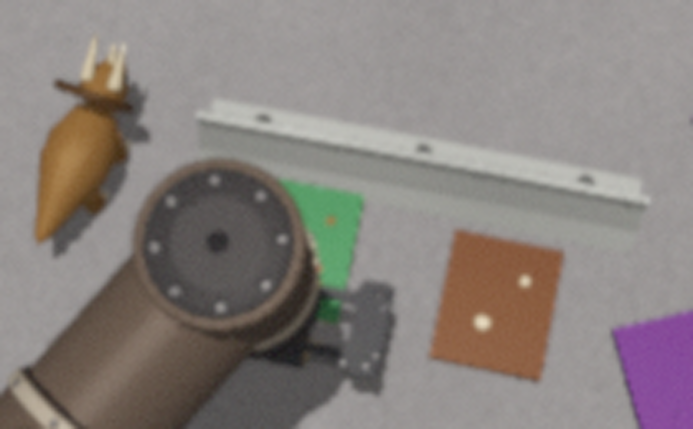

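```bash
python3 - <<'E'
from h import *
s=get_state();print(s["t"],s["eef_pos"],s["ee_rot"],s["force"])
E
```

```text
3.25 [0.45758872 0.08591916 0.0277573 ] [-3.14052257 -0.13236236 -0.10398645] [-0.72359541 -0.47953286 -0.45494385]
```

>>> move_arm(
  rows=[
    {"delta_pos": [0.5,-0.05,-0.15],"delta_rot": [0,0,0],"hand": 0},
    {"delta_pos": [0.5,-0.05,-0.15],"delta_rot": [0,0,0],"hand": 0},
    {"delta_pos": [0.5,-0.05,0],"delta_rot": [0,0,0],"hand": 0},
    {"delta_pos": [0.5,-0.05,0],"delta_rot": [0,0,0],"hand": 0},
    {"delta_pos": [0.5,-0.05,0],"delta_rot": [0,0,0],"hand": 0},
    {"delta_pos": [0.5,-0.05,0],"delta_rot": [0,0,0],"hand": 0},
    {"delta_pos": [0.5,-0.05,0],"delta_rot": [0,0,0],"hand": 0},
    {"delta_pos": [0.5,-0.05,0],"delta_rot": [0,0,0],"hand": 0},
    {"delta_pos": [0.5,-0.05,0],"delta_rot": [0,0,0],"hand": 0},
    {"delta_pos": [0.5,-0.05,0],"delta_rot": [0,0,0],"hand": 0},
  ],
)

```text
t: 4.25
eef_pos: [0.5081, 0.0813, 0.0252]
ee_rot: [-3.14, -0.133, -0.103]
force: [-0.7, 0.4, -0.0]
width: 0.0005
```

```bash
python3 - <<'E'
from h import *
for n in ("side",):
    f=grab_frame(n);c=f[100:280,230:440]
    cv2.imwrite(f"pics/{n}3.png",cv2.resize(c,None,fx=3.3,fy=3.3,interpolation=2))
E
```

```text
(no output)
```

View pics/side3.png

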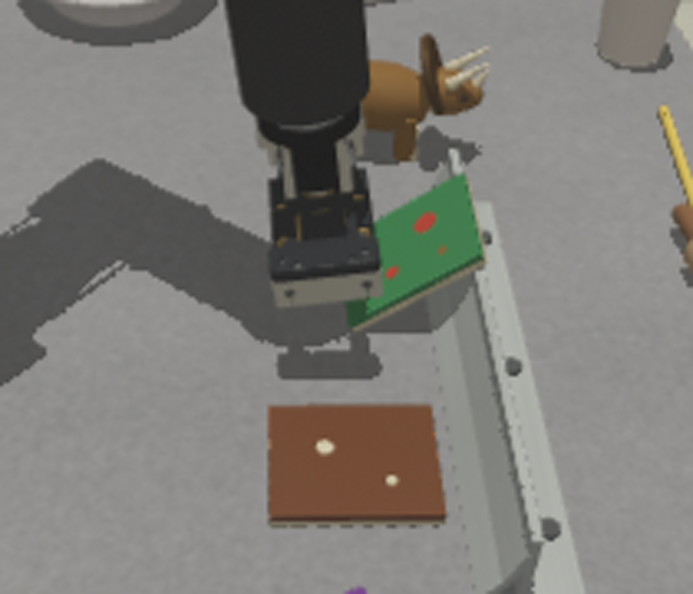

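>>> move_arm(
  rows=[
    {"delta_pos": [0.48,-0.05,-0.1],"delta_rot": [0,0,0],"hand": 0},
    {"delta_pos": [0.48,-0.05,0],"delta_rot": [0,0,0],"hand": 0},
    {"delta_pos": [0.48,-0.05,0],"delta_rot": [0,0,0],"hand": 0},
    {"delta_pos": [0.48,-0.05,0],"delta_rot": [0,0,0],"hand": 0},
    {"delta_pos": [0.48,-0.05,0],"delta_rot": [0,0,0],"hand": 0},
    {"delta_pos": [0.48,-0.05,0],"delta_rot": [0,0,0],"hand": 0},
    {"delta_pos": [0.48,-0.05,0],"delta_rot": [0,0,0],"hand": 0},
    {"delta_pos": [0.48,-0.05,0],"delta_rot": [0,0,0],"hand": 0},
    {"delta_pos": [0.48,-0.05,0],"delta_rot": [0,0,0],"hand": 0},
    {"delta_pos": [0.48,-0.05,0],"delta_rot": [0,0,0],"hand": 0},
  ],
)

```text
t: 5.3
eef_pos: [0.5555, 0.0759, 0.0239]
ee_rot: [-3.14, -0.132, -0.104]
force: [-1.5, 0.8, -0.6]
width: 0.0004
```

```bash
python3 - <<'E'
from h import *
for n in ("side",):
    f=grab_frame(n);c=f[100:280,230:440]
    cv2.imwrite(f"pics/{n}4.png",cv2.resize(c,None,fx=3.3,fy=3.3,interpolation=2))
E
```

```text
(no output)
```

View pics/side4.png

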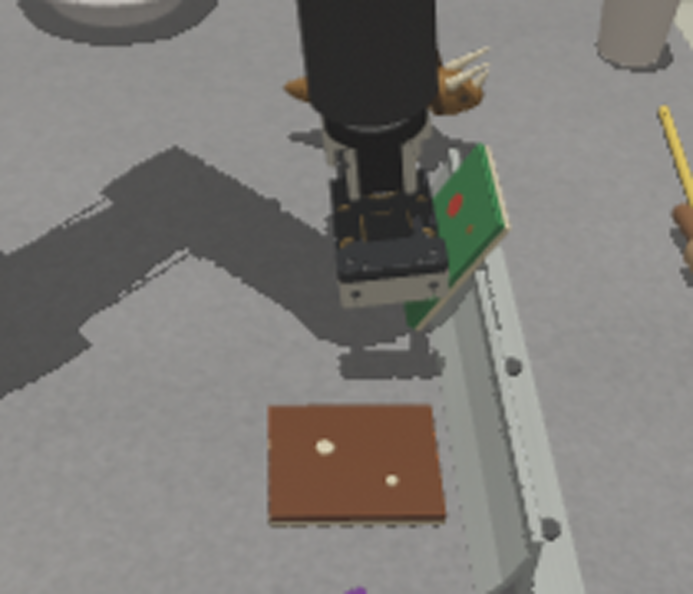

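>>> move_arm(
  rows=[
    {"delta_pos": [0.15,-0.02,0],"delta_rot": [0,0,0],"hand": 0},
    {"delta_pos": [0.15,-0.02,0],"delta_rot": [0,0,0],"hand": 0},
    {"delta_pos": [0.15,-0.02,0],"delta_rot": [0,0,0],"hand": 0},
    {"delta_pos": [0.15,-0.02,0],"delta_rot": [0,0,0],"hand": 0},
    {"delta_pos": [0.15,-0.02,0],"delta_rot": [0,0,0],"hand": 0},
    {"delta_pos": [0.15,-0.02,0],"delta_rot": [0,0,0],"hand": 0},
    {"delta_pos": [0,0,0],"delta_rot": [0,0,0],"hand": 0},
    {"delta_pos": [0,0,0],"delta_rot": [0,0,0],"hand": 0},
    {"delta_pos": [0,0,0],"delta_rot": [0,0,0],"hand": 0},
    {"delta_pos": [0,0,0],"delta_rot": [0,0,0],"hand": 0},
  ],
)

```text
t: 6.35
eef_pos: [0.5642, 0.0749, 0.024]
ee_rot: [-3.14, -0.133, -0.103]
force: [-0.3, -0.0, -0.1]
width: 0.0004
```

```bash
python3 - <<'E'
from h import *
for n in ("side","top"):
    f=grab_frame(n);c=f[100:280,230:440] if n=="side" else f[110:240,220:430]
    cv2.imwrite(f"pics/{n}5.png",cv2.resize(c,None,fx=3.3,fy=3.3,interpolation=2))
E
```

```text
(no output)
```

View pics/side5.png

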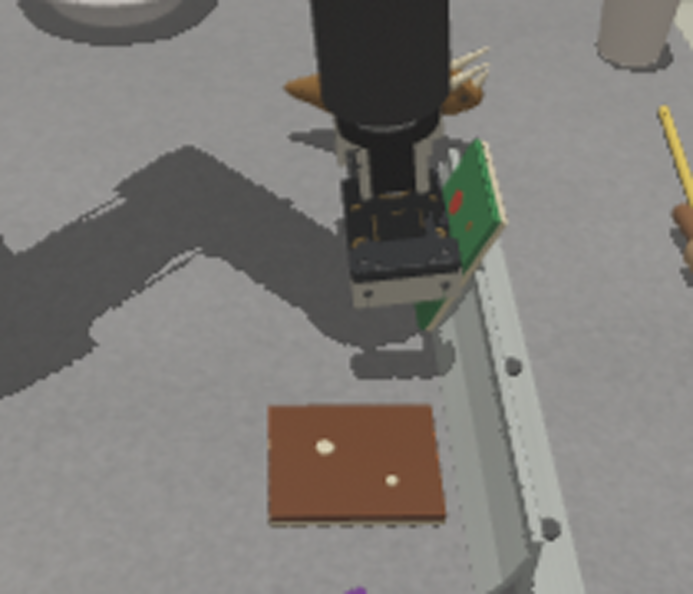

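View pics/top5.png

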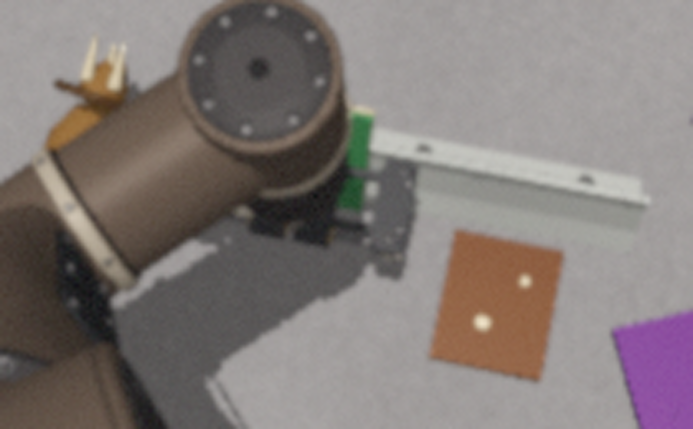

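```bash
cat >> h.py <<'E'
O=np.array([.581,-.022]);_a=np.arctan2(-.0415,.3985);X=np.array([np.cos(_a),np.sin(_a)]);Y=np.array([-X[1],X[0]])
def ony(n,px,y):
    o,d=ray(n,px);w=o[:2]-O
    t=(y-w@Y)/(d[:,:2]@Y);P=o+d*t[:,None]
    return np.c_[(P[:,:2]-O)@X,P[:,2]]
E
python3 - <<'E'
from h import *
p=np.array([[428,328],[417,322],[505,222],[497,222]])/3.3+[230,100]
print((ony("side",p,.0435)*1000).round(1))
E
```

```text
[[ -6.2   4.2]
 [-15.6  11.1]
 [ 39.4 112. ]
 [ 33.5 112.1]]
```

>>> move_arm(
  rows=[
    {"delta_pos": [-0.2,0.02,0],"delta_rot": [0,0,0],"hand": 0},
    {"delta_pos": [-0.4,0.04,0],"delta_rot": [0,0,0],"hand": 0},
    {"delta_pos": [-1,0.1,0],"delta_rot": [0,0,0],"hand": 0},
    {"delta_pos": [-2,0.2,0],"delta_rot": [0,0,0],"hand": 0},
    {"delta_pos": [-3,0.3,0.5],"delta_rot": [0,0,0],"hand": 0},
    {"delta_pos": [-3,0.3,1],"delta_rot": [0,0,0],"hand": 0},
    {"delta_pos": [0,0,3.5],"delta_rot": [0.41,3.95,0],"hand": 0},
    {"delta_pos": [0,0,4.5],"delta_rot": [0.4,3.7,0],"hand": 0},
    {"delta_pos": [0,0,4.5],"delta_rot": [0,0,0],"hand": 0},
    {"delta_pos": [0,0,4],"delta_rot": [0,0,0],"hand": 0},
  ],
)

```text
t: 7.45
eef_pos: [0.4681, 0.084, 0.2052]
ee_rot: [-3.14, -0.002, -0.104]
force: [1.3, 0.4, 0.6]
width: 0.0008
```

```bash
python3 - <<'E'
from h import *
for n in ("side","top"):
    f=grab_frame(n);c=f[100:280,230:440] if n=="side" else f[110:240,220:430]
    cv2.imwrite(f"pics/{n}6.png",cv2.resize(c,None,fx=3.3,fy=3.3,interpolation=2))
E
```

```text
(no output)
```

View pics/side6.png

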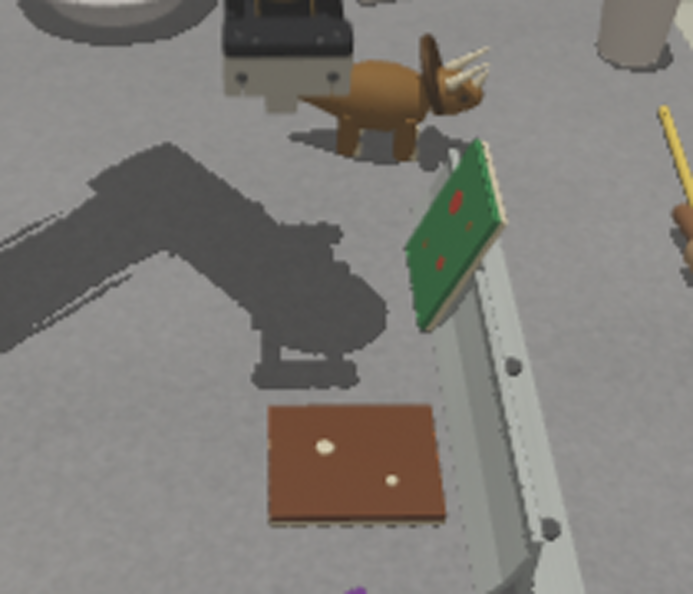

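View pics/top6.png

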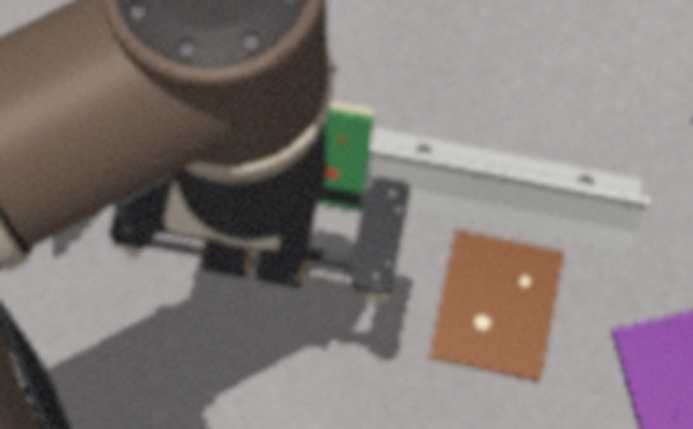

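>>> move_arm(
  rows=[
    {"delta_pos": [4,-0.6,0],"delta_rot": [0,0,0],"hand": 0},
    {"delta_pos": [4,-0.6,0],"delta_rot": [0,0,0],"hand": 0},
    {"delta_pos": [4,-0.6,0],"delta_rot": [0,0,0],"hand": 0},
    {"delta_pos": [4,-0.6,0],"delta_rot": [0,0,0],"hand": 0},
    {"delta_pos": [4.2,-0.6,0],"delta_rot": [0,0,0],"hand": 0},
    {"delta_pos": [0,0,-1],"delta_rot": [0,0,0],"hand": 0},
    {"delta_pos": [0,0,-2],"delta_rot": [0,0,0],"hand": 0},
    {"delta_pos": [0,0,-2],"delta_rot": [0,0,0],"hand": 0},
    {"delta_pos": [0,0,0],"delta_rot": [0,0,0],"hand": 0},
    {"delta_pos": [0,0,0],"delta_rot": [0,0,0],"hand": 0},
  ],
)

```text
t: 8.55
eef_pos: [0.6697, 0.0541, 0.1528]
ee_rot: [3.141, 0.0, -0.104]
force: [-0.1, 0.2, 0.1]
width: 0.0004
```

```bash
python3 - <<'E'
from h import *
f=grab_frame("side");c=f[60:240,270:480]
cv2.imwrite("pics/side7.png",cv2.resize(c,None,fx=3.3,fy=3.3,interpolation=2))
s=get_state();p=s["eef_pos"];d=p[:2]-O;print(p,d@X,d@Y)
E
```

```text
[0.67034505 0.05419169 0.15372952] 0.08097250556147764 0.0850362521676933
```

View pics/side7.png

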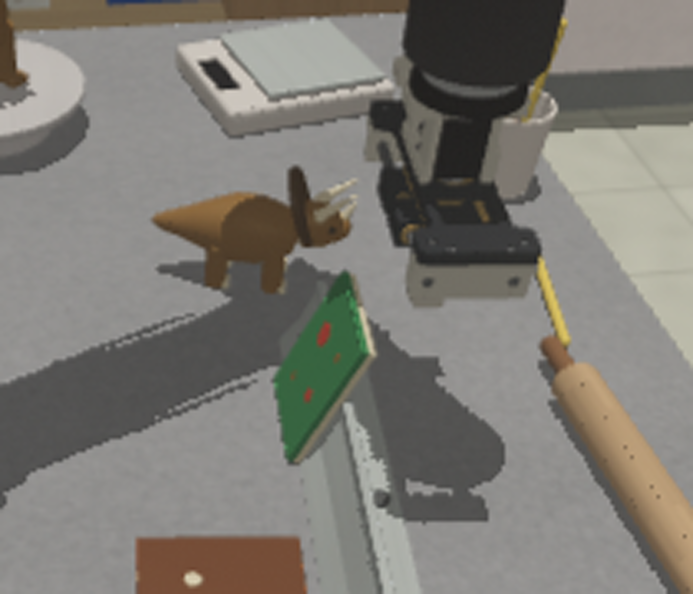

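>>> move_arm(
  rows=[
    {"delta_pos": [0,0,-1.7],"delta_rot": [0,0,0],"hand": 0},
    {"delta_pos": [0,0,-1.7],"delta_rot": [0,0,0],"hand": 0},
    {"delta_pos": [0,0,-1.3],"delta_rot": [0,0,0],"hand": 0},
    {"delta_pos": [-0.5,0.05,0],"delta_rot": [0,0,0],"hand": 0},
    {"delta_pos": [-0.6,0.06,0],"delta_rot": [0,0,0],"hand": 0},
    {"delta_pos": [-0.6,0.06,0],"delta_rot": [0,0,0],"hand": 0},
    {"delta_pos": [-0.6,0.06,0],"delta_rot": [0,0,0],"hand": 0},
    {"delta_pos": [-0.5,0.05,0],"delta_rot": [0,0,0],"hand": 0},
    {"delta_pos": [-0.5,0.05,0],"delta_rot": [0,0,0],"hand": 0},
    {"delta_pos": [-0.5,0.05,0],"delta_rot": [0,0,0],"hand": 0},
  ],
)

```text
t: 9.6
eef_pos: [0.632, 0.0579, 0.1062]
ee_rot: [-3.141, -0.001, -0.104]
force: [0.1, -0.3, 0.2]
width: 0.0004
```

```bash
python3 - <<'E'
from h import *
f=grab_frame("side");c=f[60:240,270:480]
cv2.imwrite("pics/side8.png",cv2.resize(c,None,fx=3.3,fy=3.3,interpolation=2))
s=get_state();p=s["eef_pos"];d=p[:2]-O;print(p,d@X,d@Y)
E
```

```text
[0.63125206 0.0579218  0.10607248] 0.04170342748523791 0.08469703596694227
```

View pics/side8.png

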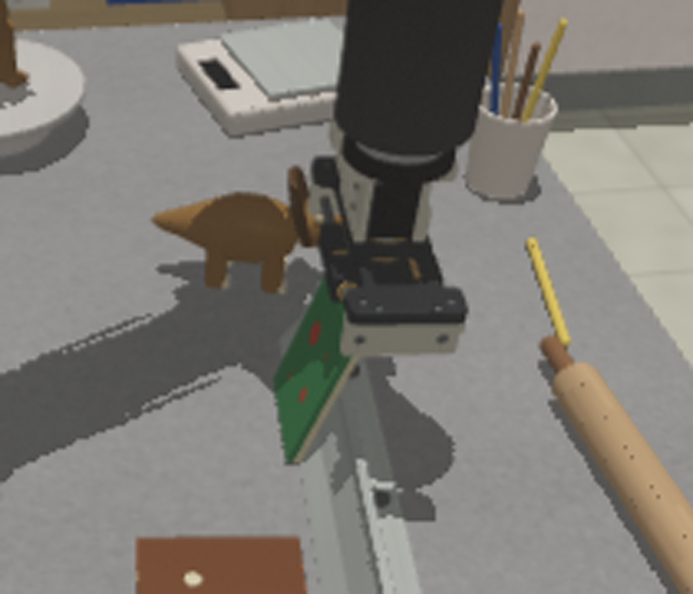

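>>> move_arm(
  rows=[
    {"delta_pos": [-0.4,0.04,0],"delta_rot": [0,0,0],"hand": 0},
    {"delta_pos": [-0.4,0.04,0],"delta_rot": [0,0,0],"hand": 0},
    {"delta_pos": [-0.4,0.04,0],"delta_rot": [0,0,0],"hand": 0},
    {"delta_pos": [-0.4,0.04,0],"delta_rot": [0,0,0],"hand": 0},
    {"delta_pos": [-0.4,0.04,0],"delta_rot": [0,0,0],"hand": 0},
    {"delta_pos": [-0.4,0.04,0],"delta_rot": [0,0,0],"hand": 0},
    {"delta_pos": [-0.4,0.04,0],"delta_rot": [0,0,0],"hand": 0},
    {"delta_pos": [-0.3,0.03,0],"delta_rot": [0,0,0],"hand": 0},
    {"delta_pos": [-0.3,0.03,0],"delta_rot": [0,0,0],"hand": 0},
    {"delta_pos": [0,0,0],"delta_rot": [0,0,0],"hand": 0},
  ],
)

```text
t: 10.65
eef_pos: [0.598, 0.0613, 0.106]
ee_rot: [-3.141, -0.001, -0.104]
force: [0.4, -0.5, 0.8]
width: 0.0006
```

```bash
python3 - <<'E'
from h import *
f=grab_frame("side");c=f[100:280,230:440]
cv2.imwrite("pics/side9.png",cv2.resize(c,None,fx=3.3,fy=3.3,interpolation=2))
s=get_state();p=s["eef_pos"];d=p[:2]-O;print(p,d@X,d@Y)
E
```

```text
[0.59826671 0.06130646 0.1060005 ] 0.008544920150240512 0.08464685539398459
```

View pics/side9.png

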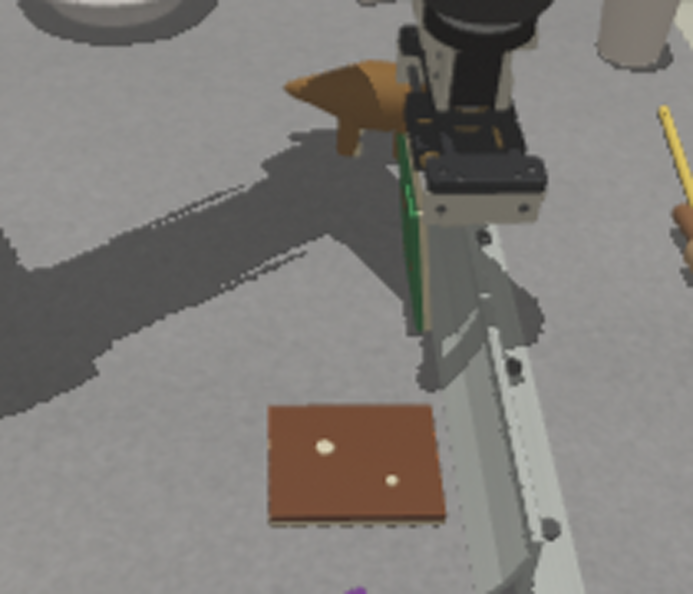

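The board is now almost vertical, with its foot at crop (418,330). I'll push it on past balance.

>>> move_arm(
  rows=[
    {"delta_pos": [-0.4,0.04,0],"delta_rot": [0,0,0],"hand": 0},
    {"delta_pos": [-0.4,0.04,0],"delta_rot": [0,0,0],"hand": 0},
    {"delta_pos": [-0.4,0.04,0],"delta_rot": [0,0,0],"hand": 0},
    {"delta_pos": [-0.4,0.04,0],"delta_rot": [0,0,0],"hand": 0},
    {"delta_pos": [-0.4,0.04,0],"delta_rot": [0,0,0],"hand": 0},
    {"delta_pos": [-0.4,0.04,0],"delta_rot": [0,0,0],"hand": 0},
    {"delta_pos": [0,0,0],"delta_rot": [0,0,0],"hand": 0},
    {"delta_pos": [0,0,0],"delta_rot": [0,0,0],"hand": 0},
    {"delta_pos": [0,0,0],"delta_rot": [0,0,0],"hand": 0},
    {"delta_pos": [0,0,0],"delta_rot": [0,0,0],"hand": 0},
  ],
)

```text
t: 11.7
eef_pos: [0.5745, 0.0636, 0.1059]
ee_rot: [-3.141, -0.001, -0.104]
force: [-0.2, 0.1, 1.0]
width: 0.0003
```

```bash
python3 - <<'E'
from h import *
f=grab_frame("side");c=f[100:280,230:440]
cv2.imwrite("pics/side10.png",cv2.resize(c,None,fx=3.3,fy=3.3,interpolation=2))
s=get_state();p=s["eef_pos"];d=p[:2]-O;print(p,d@X,d@Y)
E
```

```text
[0.57442548 0.06362416 0.10582192] -0.015408140921062597 0.08448260291942898
```

View pics/side10.png

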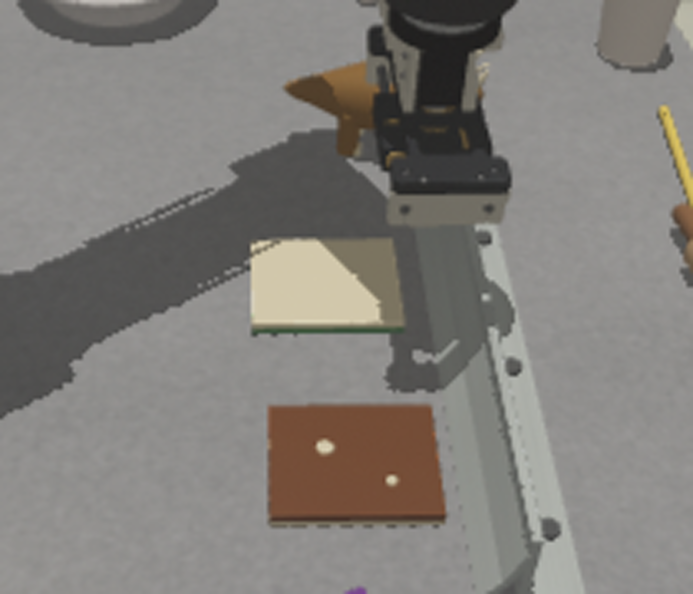

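The board lies flat, cream side up, with its corners at crop (251,240) to (403,328). Brown and the triceratops look untouched. I'll lift clear and verify.

>>> move_arm(
  rows=[
    {"delta_pos": [0,0,2],"delta_rot": [0,0,0],"hand": 0},
    {"delta_pos": [0,0,3],"delta_rot": [0,0,0],"hand": 0},
    {"delta_pos": [0,0,3],"delta_rot": [0,0,0],"hand": 0},
    {"delta_pos": [0,0,3],"delta_rot": [0,0,0],"hand": 0},
    {"delta_pos": [0,0,3],"delta_rot": [0,0,0],"hand": 0},
    {"delta_pos": [0,0,2],"delta_rot": [0,0,0],"hand": 0},
    {"delta_pos": [0,0,0],"delta_rot": [0,0,0],"hand": 0},
    {"delta_pos": [0,0,0],"delta_rot": [0,0,0],"hand": 0},
    {"delta_pos": [0,0,0],"delta_rot": [0,0,0],"hand": 0},
    {"delta_pos": [0,0,0],"delta_rot": [0,0,0],"hand": 0},
  ],
)

```text
t: 12.75
eef_pos: [0.5739, 0.0635, 0.2647]
ee_rot: [3.141, 0.001, -0.104]
force: [0.5, 0.0, -0.7]
width: 0.0003
```

```bash
python3 - <<'E'
from h import *
f=grab_frame("side");cv2.imwrite("pics/side11.png",f)
q=np.array([[251,240],[396,238],[403,325],[251,326]])/3.3+[230,100]
P=onz("side",q,0.012)[:,:2];d=P.mean(0)-O
print(P.round(3).tolist(),"centre stop",d@X,d@Y,np.linalg.norm(P-np.roll(P,1,0),axis=1).round(3))
f0=cv2.imread("pics/side0.png")
r0,_=blob(f0,(0,90,40),(18,255,255),(300,212,372,268));r1,_=blob(f,(0,90,40),(18,255,255),(300,212,372,268));print("brown",r0[0],r1[0])
for b in[(314,118,345,150)]:
    r0,_=blob(f0,(5,110,30),(22,255,255),b);r1,_=blob(f,(5,110,30),(22,255,255),b);print("tri",r0,r1)
E
```

```text
[[0.453, 0.135], [0.574, 0.123], [0.558, 0.02], [0.44, 0.034]] centre stop -0.0845169623710648 0.09171814942726936 [0.102 0.122 0.104 0.118]
brown (337.4999694824219, 240.0) (337.5, 240.0)
tri ((335.4530029296875, 128.3817138671875), (27.657581329345703, 25.16155433654785), 49.89908981323242) ((335.47564697265625, 128.7195281982422), (27.64275550842285, 25.45632553100586), 51.34019088745117)
```

View pics/side11.png

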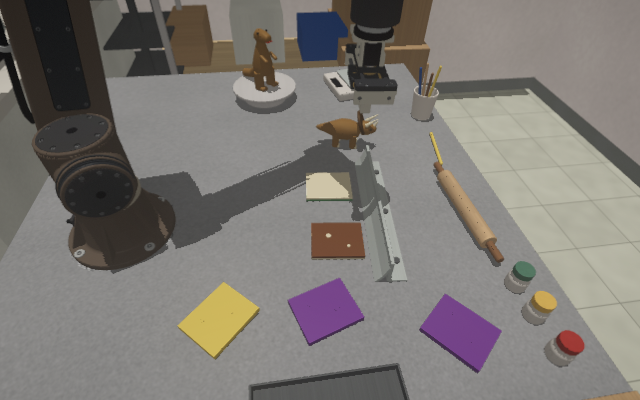

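The board is cream side up in the side view at (328,186), and measures 120 x 103 mm, as it should. Its centre is 85 mm in front of the foot. Brown and the triceratops have not moved, and the gripper is clear.

```bash
python3 -c "
from station import *
print(job_done())"
```

```text
the job is handed in; nothing more can be done
None
```

The green board now lies flat, cream side up, on the worktop in front of the stop, and the job is handed in. No verdict came back.

**What I did:** I pushed the board low at its near edge with closed fingers until it rode up the cove. It stood leaning at about 67° and stayed up by itself once I backed off. I then reached over the stop, drew its top back past balance, let it fall towards the robot, and lifted clear at about 12.8 s.

**Last checks, from the side camera:**
- **Green board:** the centre is about 85 mm before the foot and 92 mm from mid-length. The corners measure 120 x 103 mm at the height of a flat board.
- **Brown board and triceratops:** the brown board's image position is unchanged, and the triceratops differs by less than half a pixel.
- **Gripper:** it is about 0.24 m above the worktop and touching nothing.

**One disagreement:** after I tilted the tool, its measured pose was about 3 mm off the commanded one in x and z. I corrected for it from the readings.

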